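Gauge the mail bin's gap and hold the blade in it

TASK

The mail cabinet's tilt-out bin is being adjusted. First throw the lever on the cabinet's top into its marked middle notch, which brings the strike plate forward behind the bin's front. Then take the gauge blade from its rest and slide it straight down between the strike plate and the bin's front until it drags snugly on both plates, not loose and not rammed down, and finish while still holding it there by its handle, leaving the bowl, the keyring and the wedge where they lie.

Things in the scene. Friction and masses are not known exactly. Their poses are not given: they have to be found in the camera images.
- cabinet: slim stainless mail cabinet, 160 deep (x) x 380 wide (y) x 200 mm high, fixed. Origin under its centre at table level; x from its front (bin, towards the robot) to its back, z up; top plate at z = 200 mm. Lever at the +y end of the top, bin in the rest of the front; the top is open in a 45 mm strip behind the bin's front, where the strike plate stands. The knob lock in front is not used
- lever (a joint): flat steel lever on the cabinet's top, upright axis; rad. 0: parked at its stop, knob towards the cabinet's +y end; grows anticlockwise seen from above (knob moves to -y); 0.65: in the marked notch; 0.9: far stop. A sprung detent resists with up to 6 N at the knob between 0.1 and 0.35, draws it into the notch from 0.42 upwards and holds it. Throwing it moves the strike plate 14 mm towards the bin
- lever_knob (a point): middle of the lever's upright black round knob, 16 mm in diameter, 45 mm tall, from 16 to 61 mm above the cabinet's top; this point is 42 mm above that top, 85 mm from the pivot. The lever bar under it, 6 mm thick and 12 mm wide, ends 20 mm beyond the knob's axis
- lever_pivot (a point): point on the lever's axis of turning, at the height of point lever_knob
- notch (a point): where point lever_knob stands when the lever is in the marked notch: straight in front (cabinet -x) of the pivot. The notch is the wide opening in the raised index arc on the cabinet's top, marked by an upright pip 8 mm high outside it
- strike_rim (a point): middle of the top edge, on the face towards the bin, of the strike plate: steel, 80 mm wide (cabinet y), 48 tall, 5 thick, its top level with the cabinet's top. Its face slopes 0.12 rad, nearer to the bin lower down. Sprung along the cabinet's x, about 3 N per mm. Axes as the cabinet's. With the lever in the notch, this rim is 9 to 12 mm from the bin's rim, differently each time
- bin_rim (a point): middle of the top edge (at cabinet top height), on the inner face, of the tilt-out bin's front: 4 mm sheet 220 wide x 170 mm tall, hinged at its foot, sprung, 3 N per mm where the blade touches. It leans out 0.12 rad, so the slot narrows 0.24 mm per mm of depth: a centred blade touches 25 to 38 mm below the rims and is snug (2 to 5 N a side, as much upward drag felt) 6 to 12 mm deeper
- blade: gauge blade: steel blade 3 mm thick (its x) x 22 mm wide (its y) x 85 mm long below the handle; black handle 14 (x) x 26 (y) x 45 mm, from 85 to 130 mm above the blade's tip. Origin at the middle of the blade's tip, z up along the blade. 90 g. Starts upright in the rest, drawn out by lifting 36 mm or more
- blade_handle (a point): middle of the blade's handle, 107.5 mm above the tip
- rest: grey rest block 60 (x) x 70 (y) x 45 mm, fixed, on the table beside the cabinet, with an upright slot 5 x 24 mm (x, y) 35 mm deep in its top. Origin under its centre
- bowl: navy ceramic bowl, 84 mm across, 45 mm high, on the cabinet's top; leave alone. Origin under its centre
- keyring: chrome keyring, 37 mm across with a key, lying flat on the cabinet's top; leave alone. Origin under the ring's centre
- wedge: plastic door stop wedge 88 x 34 x 24 mm on the cabinet's top, thick end at its +x; leave alone. Origin under its centre
Things that resemble listed ones, but are neither listed nor needed, are in the scene too. Of the things that look like the blade, the middle-sized one is meant.

How it is judged:
By the outcome, as a careful person would: the job done as asked, in the order asked, and still so for the second after the job is handed in, while the arm keeps its last pose, push and grip.
It also fails if it takes over 69 s, if anything falls off the work surface, if the arm or the gripper's body presses on something with over 40 N, if the wrist force passes 120 N, or if a joint passes its speed limit or range.

ROBOT

A 6-joint arm with a two-finger parallel gripper is mounted at the origin on the work surface. World frame = base frame: x ahead of the robot, y to its left, z up, the work surface at z = 0. Lengths are in m, angles in rad, forces in N, time in s.
With the tool pointing down it reaches from about 0.3 to 0.875 m from the base axis. Payload 6.4 kg.
Tool frame: the origin (TCP) lies at the very end of the fingers, on their centre line; the grasp point (between the pads) lies 19 mm behind it (ctrl.tcp_to_grasp is the distance from the TCP to the grasp point, in m); z points along the fingers, y is the direction in which the jaws open and shut (so a half turn about z gives the same grasp; the last joint's range is limited). The gripper opens to 85 mm and grips with 20 to 120 N. Pads are 22 mm wide; open, the fingers measure 114 mm over their backs; the gripper's body (76 mm by 85 mm) begins 54 mm behind the grasp point. The pads swing forward as they close: fully open they stand 13 mm farther back than shut.
Start: joints at [-1.548, 0.181, 1.607, -0, 1.354, -0.206], TCP at [0.13, -0.56, 0.231] pointing down, gripper open.
Joint ranges: [-2.99, 2.99], [-0.89, 2.07], [0.3, 2.58], [-1.14, 4.28], [0, 2.63], [-3.12, 3.12]. Speed limits (rad/s): [2.57, 2.57, 3.01, 3.14, 3.14, 3.14].

INTERFACE

Orientations are given as a unit quaternion [w, x, y, z].
In Python, from bench import ctrl gives the robot as it stands. The module is installed in compiled form; this text tells all that it offers.
- The arm moves only by the tool drive_tool, never from a script. Its argument "deltas" is a list of rows, each an object with "slide": the shift along the tool's x, y, z as a fraction of full scale, a list of three; "delta_rot": the turn, a rotation vector about the tool's x, y, z as a fraction of full scale, a list of three; "hand": the opening, from 0 (shut) to 1 (fully open). In form: [{"slide": [tx, ty, tz], "delta_rot": [wx, wy, wz], "hand": hand}, ...]. A call has exactly 5 rows; each row shifts and turns the commanded pose from where the row before left it, along the tool's axes as they then stand; what a row does not reach is not made up. Full scale, the value 1, is 50 mm for a shift and 180 degrees for a turn. A row lasts 1/8 s, in which the tool goes at most 62.5 mm and 10.7 degrees, less where a joint would pass 70% of its speed; a pose out of reach is approached as far as the arm can. A call with a number of a shift or a turn outside -1 to 1 is refused whole. A call with a gripper value outside its range is refused whole. The fingers move at their own pace and stop on an object; the grip force is fixed at half the most. Time passes only in rows, so rows that do not move let the fingers close, or fill a call up. It gives the time, the measured TCP pose, the force and the opening at its end, in the units of the state.
- ctrl.get_obs(): the state, without advancing time (a new reading comes with each control period).
- ctrl.camera(name): name is "scene" or "top"; returns a dict with "frame" (400x640x3 uint8, red, green, blue), "mtx" (3x3 intrinsics, pixels), "dist" ([k1, k2, p1, p2, k3] as OpenCV has them; the pictures are not rectified), "R" (3x3) and "t" (3): a world point X has camera coordinates R X + t. Camera axes: x right, y down, z forward; pixel columns grow to the right and rows downward; lengths in m; the calibration is good to about 2 mm. A picture is of the moment at which its call begins. There is no depth.
- ctrl.hand_in(): hands the job in, once; it reports no verdict.
The state is a dict: "time_s": time; "q": joint angles; "dq": joint speeds; "joint_efforts": joint torques, N m; "eef_pos": TCP position; "eef_rot": TCP orientation; "wrist_force": force on the tool from outside, world axes, zero at the start; "torque": the same for the moment, N m; "opening": opening from 0.0 (shut) to 1.0 (fully open).
Only numpy, scipy, OpenCV 4.12 (cv2) and the standard library are available. Lean on these libraries where they do the work, as an engineer would, in place of code of your own. Each camera call takes 0.05 s, during which the arm holds its last target.

## Working session

There is one attempt and no reset: what is moved stays moved. The work goes in short steps, Python scripts to look and compute and a tool call to move; the robot and the scene stay as the last step left them, time stands still between calls to the robot, and variables do not carry over. Pictures are saved under pics/ and viewed, and the job is handed in when it is done.

Besides the shell and the picture viewer there is one more tool, called after "Request:" as name(argument=value, ...) on one line, values as JSON. drive_tool: Moves the arm, as the interface text tells. Its arguments: {"type":"object","properties":{"deltas":{"type":"array","items":{"type":"object","properties":{"slide":{"type":"array","items":{"type":"number"}},"delta_rot":{"type":"array","items":{"type":"number"}},"hand":{"type":"number"}}}}},"required":["deltas"]}

```bash
mkdir -p pics
python3 - <<'E'
from bench import ctrl
import cv2,pickle
d={}
for n in ("scene","top"):
    c=ctrl.camera(n); d[n]=c
    cv2.imwrite(f"pics/{n}0.png",cv2.cvtColor(c["frame"],cv2.COLOR_RGB2BGR))
    print(n,c["mtx"].round(1).tolist(),c["dist"],c["R"].round(3).tolist(),c["t"].round(3))
pickle.dump(d,open("c0.pkl","wb"))
o=ctrl.get_obs();print(o, ctrl.tcp_to_grasp)
E
```

```text
scene [[489.9, 0.0, 328.4], [0.0, 489.9, 208.3], [0.0, 0.0, 1.0]] [-0.03734673  0.          0.          0.          0.        ] [[0.785, 0.62, -0.004], [0.428, -0.547, -0.719], [-0.448, 0.563, -0.695]] [-0.412 -0.141  1.42 ]
top [[395.0, 0.0, 318.6], [0.0, 395.0, 206.3], [0.0, 0.0, 1.0]] [-0.02922096  0.          0.          0.          0.        ] [[-0.021, -1.0, 0.007], [-0.985, 0.019, -0.174], [0.174, -0.011, -0.985]] [-0.027  0.558  1.036]
{'time_s': 0.1, 'q': array([-1.54829943e+00,  1.81444387e-01,  1.60790698e+00, -2.02278356e-05,
        1.35379332e+00, -2.06315595e-01]), 'dq': array([-0.0009018 , -0.00027766, -0.00244998,  0.0002733 , -0.00130511,
        0.00060981]), 'joint_efforts': array([ 2.74073609e-04, -4.45876336e+01, -3.52238774e+01, -2.98051527e-04,
        4.11949412e-03,  1.14955819e-05]), 'eef_pos': array([ 0.13041286, -0.55950929,  0.23048731]), 'eef_rot': array([-7.73648969e-04,  9.93462192e-01,  1.14158972e-01,  6.13895895e-05]), 'wrist_force': array([-0.12411488,  0.14336694, -0.28165317]), 'torque': array([-0.03588753,  0.02168984, -0.02114752]), 'opening': 1.0011390375005804} 0.0187
```

View pics/scene0.png

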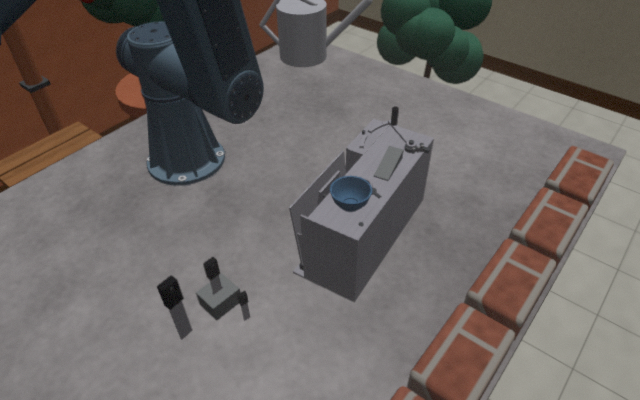

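View pics/top0.png

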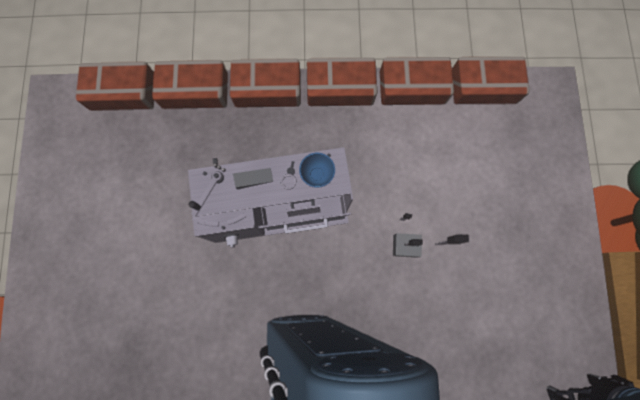

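The scene view shows the cabinet around (360,220) and the lever knob at (395,115). The rest is at (218,295) with the middle blade, handle at (212,268). The large decoy is at (170,290) and the small one at (243,297). In the top view the lever knob is at (195,205), the pivot near (217,175) and the rest at (407,245). I'll enlarge both.

Run:
```python
import cv2
a=cv2.imread("pics/top0.png");s=cv2.imread("pics/scene0.png")
cv2.imwrite("pics/z1.png",cv2.resize(a[140:260,180:360],None,fx=4.4,fy=4.4,interpolation=cv2.INTER_CUBIC))
cv2.imwrite("pics/z2.png",cv2.resize(s[90:230,285:445],None,fx=4,fy=4,interpolation=cv2.INTER_CUBIC))
cv2.imwrite("pics/z3.png",cv2.resize(s[245:345,150:260],None,fx=6,fy=6,interpolation=cv2.INTER_CUBIC)[:600])
cv2.imwrite("pics/z4.png",cv2.resize(a[200:270,380:480],None,fx=8,fy=8,interpolation=cv2.INTER_CUBIC))
```

```text
(no output)
```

View pics/z1.png

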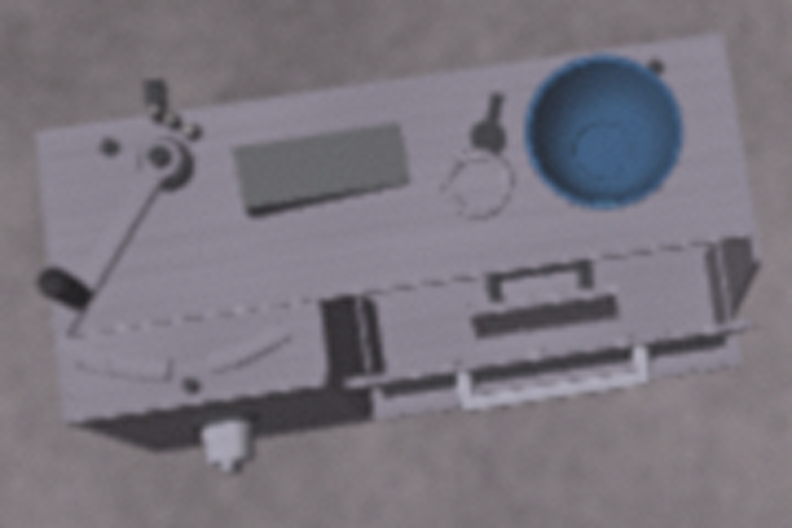

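View pics/z2.png

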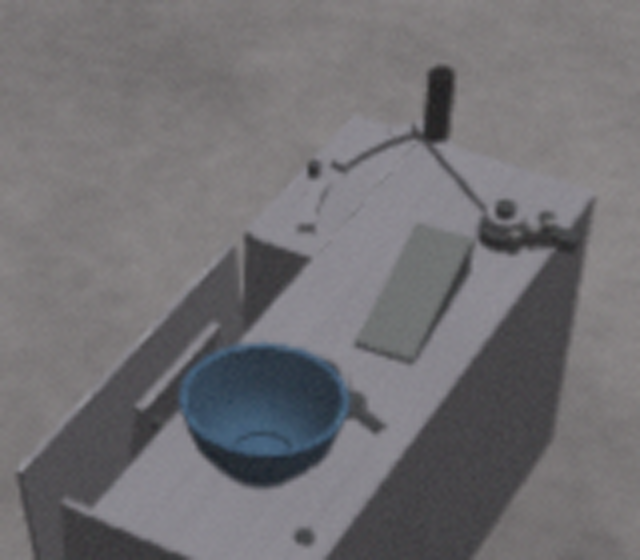

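View pics/z3.png

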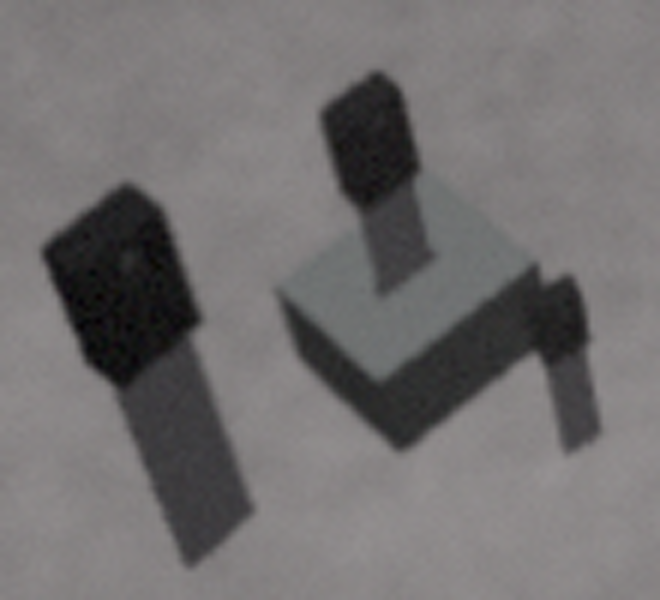

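View pics/z4.png

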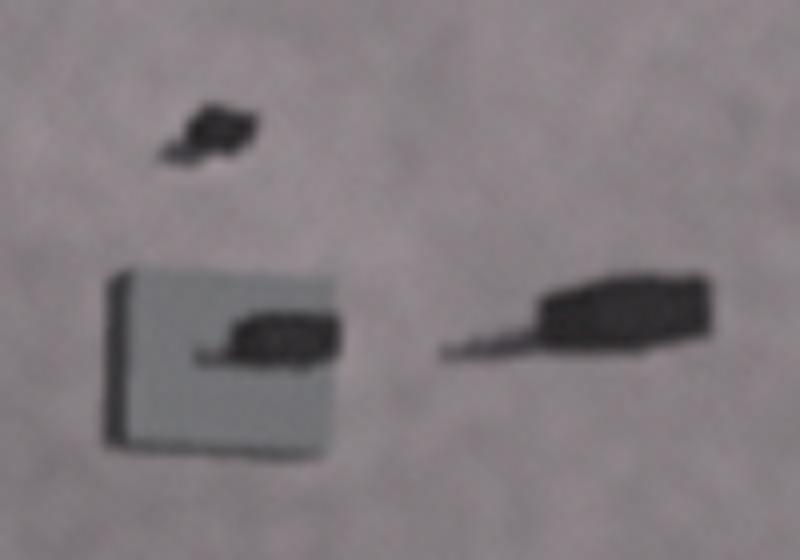

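The enlargements show the knob at z1 (50,280) top to (80,298) base, the pivot at (162,160), the pip at (192,385) and the strike plate as a dark strip around (545,315). The bin rim runs from (345,383) to (750,325). Next I'll triangulate.

```bash
cat > h.py <<'E'
import numpy as np,cv2,pickle
from scipy.spatial.transform import Rotation as Ro
def ray(c,p):
    u=cv2.undistortPoints(np.array([[p]],float),c["mtx"],c["dist"])[0,0]
    d=c["R"].T@np.array([u[0],u[1],1.]); return -c["R"].T@c["t"],d/np.linalg.norm(d)
def onz(c,p,z):
    o,d=ray(c,p); return o+d*(z-o[2])/d[2]
def tri(c1,p1,c2,p2):
    o1,d1=ray(c1,p1);o2,d2=ray(c2,p2)
    s=np.linalg.lstsq(np.c_[d1,-d2],o2-o1,rcond=None)[0]
    a=o1+s[0]*d1;b=o2+s[1]*d2
    return (a+b)/2,np.linalg.norm(a-b)*1000
def proj(c,X):
    return cv2.projectPoints(np.array([X],float),cv2.Rodrigues(c["R"])[0],c["t"],c["mtx"],c["dist"])[0][0,0]
def un(x0,y0,f): return lambda u,v:((u+.5)/f-.5+x0,(v+.5)/f-.5+y0)
E
python3 - <<'E'
from h import *
np.set_printoptions(precision=4,suppress=True)
d=pickle.load(open("c0.pkl","rb"));T,S=d["top"],d["scene"]
a=un(180,140,4.4);b=un(285,90,4);e=un(150,245,6);f=un(380,200,8)
print("cams",-T["R"].T@T["t"],-S["R"].T@S["t"])
for n,p,q in [("knobtop",(55,279),(441,72)),("knobbase",(85,300),(437,138)),("pivot",(160,157),(506,208)),("pip",(192,383),(314,165)),
 ("cornBL",(36,131),(595,198)),("binrimL?",(345,385),(240,250)),("binrimR",(750,325),(22,468))]:
    print(n,*tri(T,a(*p),S,b(*q)))
print("restcorner tops")
for n,p,q in [("near",(333,276),(380,382)),("x",(328,457),(278,292)),("hand top centre",(325,338),(363,92)),("hand bot",(250,345),(375,195)),("slot",(212,354),(405,277))]:
    print(n,*tri(T,f(*p),S,e(*q)))
for z in (.2,):
  for p in [(36,131),(722,35),(68,422),(372,385),(345,385),(750,325),(472,320),(616,295),(478,338),(616,318)]: print(p,onz(T,a(*p),z))
for p in [(130,268),(340,276),(328,457),(128,447)]: print(onz(T,f(*p),.045))
E
```

```text
cams [ 0.3684 -0.0267  1.1171] [ 1.0197 -0.621   0.883 ]
knobtop [0.5322 0.2424 0.2617] 0.009960861531623502
knobbase [0.5314 0.2427 0.2146] 4.712451318038423
pivot [0.6054 0.2021 0.2206] 1.0020785460379347
pip [0.4854 0.1851 0.2078] 0.000839368394175555
cornBL [0.6268 0.2759 0.1958] 1.9392541758605577
binrimL? [0.4863 0.1083 0.1908] 3.721277716227903
binrimR [ 0.513  -0.1099  0.1974] 2.2729723249626894
restcorner tops
near [ 0.4755 -0.3174  0.0445] 0.25181050509218666
x [ 0.4147 -0.3126  0.039 ] 1.6825301051287391
hand top centre [ 0.4488 -0.2832  0.1454] 8.107498736952673
hand bot [ 0.4471 -0.2797  0.0871] 6.426315850098103
slot [ 0.4482 -0.2778  0.0395] 5.820766775250286
(36, 131) [0.6264 0.2752 0.2   ]
(722, 35) [ 0.6738 -0.1007  0.2   ]
(68, 422) [0.4668 0.2522 0.2   ]
(372, 385) [0.4835 0.0913 0.2   ]
(345, 385) [0.4838 0.1056 0.2   ]
(750, 325) [ 0.5118 -0.1105  0.2   ]
(472, 320) [0.5174 0.038  0.2   ]
(616, 295) [ 0.5295 -0.0392  0.2   ]
(478, 338) [0.5076 0.0349 0.2   ]
(616, 318) [ 0.517 -0.039  0.2  ]
[ 0.4795 -0.2479  0.045 ]
[ 0.4753 -0.3198  0.045 ]
[ 0.414  -0.3117  0.045 ]
[ 0.4188 -0.2439  0.045 ]
```

Request:
drive_tool(deltas=[{"slide":[0,0,-0.4],"delta_rot":[0,0,0.0268],"hand":1},{"slide":[0,0,-0.4],"delta_rot":[0,0,0.0268],"hand":1},{"slide":[0,0,-0.4],"delta_rot":[0,0,0.0268],"hand":1},{"slide":[0,0,-0.4],"delta_rot":[0,0,0.0268],"hand":1},{"slide":[0,0,-0.4],"delta_rot":[0,0,0.0268],"hand":1}])

```text
time_s: 0.72
eef_pos: [0.1304, -0.5597, 0.3314]
eef_rot: [-0.001, 0.995, -0.097, -0.0]
wrist_force: [-0.4, 0.7, -0.5]
opening: 1.001
```

```bash
cat >> h.py <<'E'
def plan(target,rows=5,yaw=None):
    from bench import ctrl
    o=ctrl.get_obs();q=o["eef_rot"];R=Ro.from_quat([q[1],q[2],q[3],q[0]])
    m=R.as_matrix()
    d=m.T@(np.array(target)-o["eef_pos"])
    print("t",round(o["time_s"],2),"pos",o["eef_pos"].round(4),"F",o["wrist_force"].round(1),"open",round(o["opening"],3),"toolyaw deg",np.degrees(np.arctan2(m[1,0],m[0,0])).round(2),"zax",m[:,2].round(4))
    print("slide/row",(d/.05/rows).round(4),"mm",(d*1000).round(1))
E
python3 -c "
from h import *
plan([.535,.242,.33],20)"
```

```text
t 0.72 pos [ 0.1304 -0.5597  0.3314] F [-0.4  0.7 -0.5] open 1.001 toolyaw deg -11.17 zax [-0.     0.001 -1.   ]
slide/row [ 0.2416 -0.8649  0.0022] mm [ 241.6 -864.9    2.2]
```

Request:
drive_tool(deltas=[{"slide":[0.24,-0.86,0],"delta_rot":[0,0,0],"hand":1},{"slide":[0.24,-0.86,0],"delta_rot":[0,0,0],"hand":1},{"slide":[0.24,-0.86,0],"delta_rot":[0,0,0],"hand":1},{"slide":[0.24,-0.86,0],"delta_rot":[0,0,0],"hand":1},{"slide":[0.24,-0.86,0],"delta_rot":[0,0,0],"hand":1}])

```text
time_s: 1.35
eef_pos: [0.2308, -0.3589, 0.3309]
eef_rot: [-0.0, 0.995, -0.096, -0.0]
wrist_force: [0.9, 0.4, 0.7]
opening: 1.0
```

Request:
drive_tool(deltas=[{"slide":[0.24,-0.86,0],"delta_rot":[0,0,0],"hand":1},{"slide":[0.24,-0.86,0],"delta_rot":[0,0,0],"hand":1},{"slide":[0.24,-0.86,0],"delta_rot":[0,0,0],"hand":1},{"slide":[0.24,-0.86,0],"delta_rot":[0,0,0],"hand":1},{"slide":[0.24,-0.86,0],"delta_rot":[0,0,0],"hand":1}])

```text
time_s: 1.98
eef_pos: [0.3306, -0.1594, 0.3311]
eef_rot: [-0.0, 0.995, -0.096, 0.0]
wrist_force: [0.7, -0.6, 0.7]
opening: 0.997
```

Request:
drive_tool(deltas=[{"slide":[0.24,-0.86,0],"delta_rot":[0,0,0],"hand":1},{"slide":[0.24,-0.86,0],"delta_rot":[0,0,0],"hand":1},{"slide":[0.24,-0.86,0],"delta_rot":[0,0,0],"hand":1},{"slide":[0.24,-0.86,0],"delta_rot":[0,0,0],"hand":1},{"slide":[0.24,-0.86,0],"delta_rot":[0,0,0],"hand":1}])

```text
time_s: 2.6
eef_pos: [0.4306, 0.0403, 0.3311]
eef_rot: [0.0, 0.995, -0.096, -0.0]
wrist_force: [0.9, -0.4, 0.4]
opening: 1.003
```

```bash
python3 -c "
from h import *
plan([.533,.2424,.33],5)"
```

```text
t 2.6 pos [0.4306 0.0403 0.3311] F [ 0.9 -0.4  0.4] open 1.003 toolyaw deg -11.0 zax [-1.e-04 -1.e-04 -1.e+00]
slide/row [ 0.2479 -0.8718  0.0042] mm [  62.  -218.     1.1]
```

Request:
drive_tool(deltas=[{"slide":[0.248,-0.87,0],"delta_rot":[0,0,0],"hand":1},{"slide":[0.248,-0.87,0],"delta_rot":[0,0,0],"hand":1},{"slide":[0.248,-0.87,0],"delta_rot":[0,0,0],"hand":1},{"slide":[0.248,-0.87,0],"delta_rot":[0,0,0],"hand":1},{"slide":[0.248,-0.87,0],"delta_rot":[0,0,0],"hand":1}])

```text
time_s: 3.22
eef_pos: [0.533, 0.2418, 0.3307]
eef_rot: [0.0, 0.995, -0.096, -0.0]
wrist_force: [0.6, 0.3, -0.3]
opening: 0.999
```

Request:
drive_tool(deltas=[{"slide":[0,0,0],"delta_rot":[0,0,0],"hand":1},{"slide":[0,0,0.5],"delta_rot":[0,0,0],"hand":1},{"slide":[0,0,0.2],"delta_rot":[0,0,0],"hand":1},{"slide":[0,0,0],"delta_rot":[0,0,0],"hand":1},{"slide":[0,0,0],"delta_rot":[0,0,0],"hand":1}])

```text
time_s: 3.85
eef_pos: [0.5331, 0.2401, 0.2973]
eef_rot: [-0.0, 0.995, -0.096, 0.001]
wrist_force: [0.6, -0.5, 0.4]
opening: 1.001
```

```bash
python3 -c "
from h import *
from bench import ctrl
plan([.533,.2424,.225],5)
for n in ('scene','top'):
    c=ctrl.camera(n); cv2.imwrite(f'pics/{n}1.png',c['frame'][:,:,::-1])
a=cv2.imread('pics/scene1.png')[30:230,285:445]
b=cv2.imread('pics/top1.png')[130:280,170:360]
a=cv2.resize(a,(400,500),interpolation=2);b=cv2.resize(b,(400,316),interpolation=2);b=cv2.copyMakeBorder(b,0,184,0,0,0)
cv2.imwrite('pics/m1.png',np.hstack([a,b]))
"
```

```text
t 3.85 pos [0.5331 0.2401 0.2973] F [ 0.6 -0.5  0.4] open 1.001 toolyaw deg -11.04 zax [ 1.3e-03  3.0e-04 -1.0e+00]
slide/row [-0.0024 -0.0089  0.2892] mm [-0.6 -2.2 72.3]
```

View pics/m1.png

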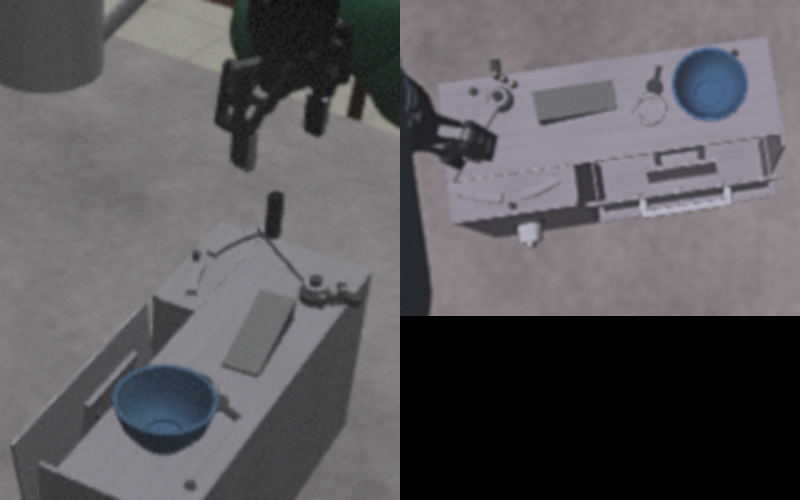

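The jaws are above and straddle the knob, which is at (275,215) in the scene half. I'll descend and loosely cage it.

Request:
drive_tool(deltas=[{"slide":[0,-0.02,0.36],"delta_rot":[0,0,0],"hand":1},{"slide":[0,0,0.36],"delta_rot":[0,0,0],"hand":1},{"slide":[0,0,0.36],"delta_rot":[0,0,0],"hand":1},{"slide":[0,0,0.36],"delta_rot":[0,0,0],"hand":1},{"slide":[0,0,0],"delta_rot":[0,0,0],"hand":0.3}])

```text
time_s: 4.58
eef_pos: [0.5316, 0.241, 0.2218]
eef_rot: [0.001, 0.995, -0.096, -0.002]
wrist_force: [-0.2, 0.6, -0.0]
opening: 0.815
```

Request:
drive_tool(deltas=[{"slide":[0,0,0],"delta_rot":[0,0,0],"hand":0.28},{"slide":[0,0,0],"delta_rot":[0,0,0],"hand":0.28},{"slide":[0,0,0],"delta_rot":[0,0,0],"hand":0.28},{"slide":[0,0,0],"delta_rot":[0,0,0],"hand":0.28},{"slide":[0,0,0],"delta_rot":[0,0,0],"hand":0.28}])

```text
time_s: 5.2
eef_pos: [0.533, 0.2414, 0.2245]
eef_rot: [-0.0, 0.995, -0.096, 0.0]
wrist_force: [0.1, -1.2, -0.0]
opening: 0.28
```

```bash
python3 -c "
from h import *
from bench import ctrl
plan([.521,.1915,.225],5)
for n in ('scene','top'):
    c=ctrl.camera(n); cv2.imwrite(f'pics/{n}2.png',c['frame'][:,:,::-1])
a=cv2.imread('pics/scene2.png')[60:180,345:445]
b=cv2.imread('pics/top2.png')[150:250,170:270]
a=cv2.resize(a,(400,480),interpolation=2);b=cv2.resize(b,(400,400),interpolation=2);b=cv2.copyMakeBorder(b,0,80,0,0,0)
cv2.imwrite('pics/m2.png',np.hstack([a,b]))
"
```

```text
t 5.2 pos [0.533  0.2414 0.2245] F [ 0.1 -1.2 -0. ] open 0.28 toolyaw deg -11.01 zax [ 3.e-04  1.e-04 -1.e+00]
slide/row [-0.0089  0.2049 -0.0021] mm [-2.2 51.2 -0.5]
```

View pics/m2.png

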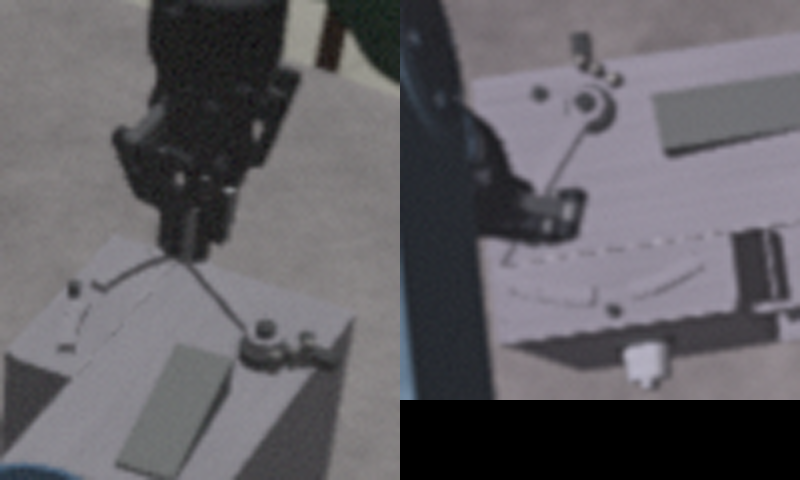

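Request:
drive_tool(deltas=[{"slide":[-0.03,0.102,0],"delta_rot":[0,0,0],"hand":0.28},{"slide":[-0.025,0.102,0],"delta_rot":[0,0,0],"hand":0.28},{"slide":[-0.02,0.102,0],"delta_rot":[0,0,0],"hand":0.28},{"slide":[-0.015,0.102,0],"delta_rot":[0,0,0],"hand":0.28},{"slide":[-0.01,0.102,0],"delta_rot":[0,0,0],"hand":0.28}])

```text
time_s: 5.92
eef_pos: [0.5225, 0.2177, 0.2242]
eef_rot: [-0.0, 0.995, -0.096, -0.0]
wrist_force: [-2.3, 5.6, 0.7]
opening: 0.279
```

Request:
drive_tool(deltas=[{"slide":[0,0.102,0],"delta_rot":[0,0,0],"hand":0.28},{"slide":[0.005,0.102,0],"delta_rot":[0,0,0],"hand":0.28},{"slide":[0.01,0.102,0],"delta_rot":[0,0,0],"hand":0.28},{"slide":[0.02,0.102,0],"delta_rot":[0,0,0],"hand":0.28},{"slide":[0.02,0.102,0],"delta_rot":[0,0,0],"hand":0.28}])

```text
time_s: 6.55
eef_pos: [0.5212, 0.1909, 0.2244]
eef_rot: [0.0, 0.995, -0.096, 0.0]
wrist_force: [0.5, -0.0, -0.4]
opening: 0.282
```

Request:
drive_tool(deltas=[{"slide":[0,0.04,0],"delta_rot":[0,0,0],"hand":0.28},{"slide":[0,0,0],"delta_rot":[0,0,0],"hand":0.28},{"slide":[0,0,0],"delta_rot":[0,0,0],"hand":0.28},{"slide":[0,0,0],"delta_rot":[0,0,0],"hand":0.28},{"slide":[0,-0.04,0],"delta_rot":[0,0,0],"hand":0.28}])

```text
time_s: 7.18
eef_pos: [0.521, 0.1918, 0.2243]
eef_rot: [0.0, 0.995, -0.096, 0.0]
wrist_force: [0.6, -0.2, -0.2]
opening: 0.282
```

```bash
cat >> h.py <<'E'
def pic(k,sr,tr):
    from bench import ctrl
    out=[];D={}
    for n,r in (('scene',sr),('top',tr)):
        c=ctrl.camera(n); D[n]=c; f=c['frame'][:,:,::-1]
        cv2.imwrite(f'pics/{n}{k}.png',f)
        if r is None: continue
        y0,y1,x0,x1=r; f=f[y0:y1,x0:x1]; s=min(400/f.shape[1],600/f.shape[0]) if sr and tr else min(800/f.shape[1],600/f.shape[0])
        f=cv2.resize(f,None,fx=s,fy=s,interpolation=2); print(n,'scale',s)
        out.append(f)
    h=max(f.shape[0] for f in out)
    cv2.imwrite(f'pics/m{k}.png',np.hstack([cv2.copyMakeBorder(f,0,h-f.shape[0],0,0,0) for f in out]))
    pickle.dump(D,open(f'c{k}.pkl','wb'))
E
python3 -c "
from h import *
plan([.521,.1915,.225],5)
pic(3,(60,180,345,445),(150,250,170,270))
"
```

```text
t 7.17 pos [0.521  0.1918 0.2243] F [ 0.6 -0.2 -0.2] open 0.282 toolyaw deg -11.01 zax [ 0. -0. -1.]
slide/row [ 0.0004  0.0013 -0.0028] mm [ 0.1  0.3 -0.7]
scene scale 4.0
top scale 4.0
```

View pics/m3.png

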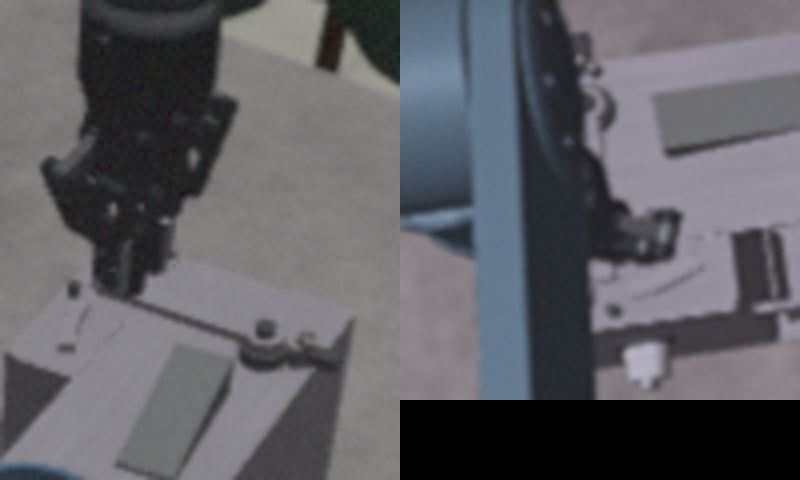

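The force fell to about zero after peaking at 6 N, and the lever now points at the notch. I'll open, lift and check.

Request:
drive_tool(deltas=[{"slide":[0,0,0],"delta_rot":[0,0,0],"hand":0.6},{"slide":[0,0,0],"delta_rot":[0,0,0],"hand":0.6},{"slide":[0,0,-0.5],"delta_rot":[0,0,0],"hand":0.6},{"slide":[0,0,-0.9],"delta_rot":[0,0,0],"hand":0.8},{"slide":[0,0,-0.9],"delta_rot":[0,0,0],"hand":1}])

```text
time_s: 7.9
eef_pos: [0.5207, 0.1916, 0.3403]
eef_rot: [0.0, 0.995, -0.096, -0.0]
wrist_force: [1.2, -0.5, 0.1]
opening: 0.98
```

```bash
python3 -c "
from h import *
plan([.447,-.281,.3],12)
pic(4,(80,220,285,445),None)
"
```

```text
t 7.9 pos [0.5207 0.1916 0.3403] F [ 1.2 -0.5  0.1] open 0.98 toolyaw deg -11.02 zax [-7.e-04 -1.e-04 -1.e+00]
slide/row [0.03   0.7967 0.0673] mm [ 18.  478.   40.4]
scene scale 4.285714285714286
```

View pics/m4.png

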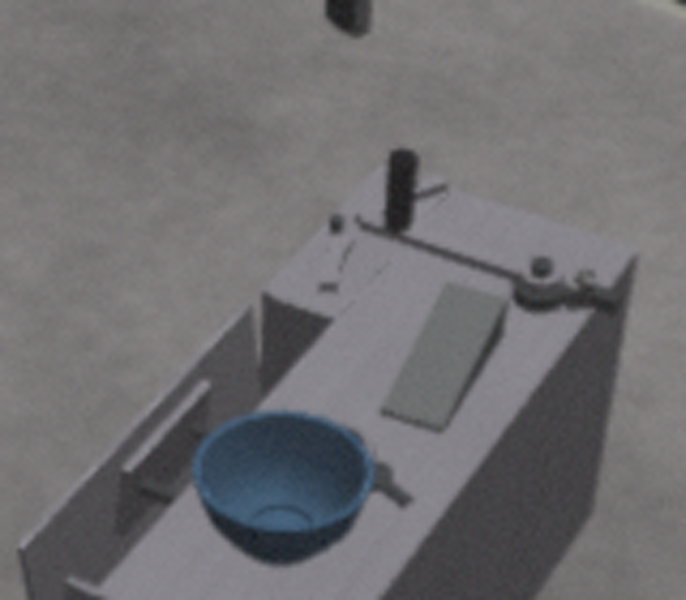

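The lever lies in line with the pip at (337,223), in the notch, and the strike plate has moved forward to about (165,450). Now I'll turn the tool for the blade grasp.

Request:
drive_tool(deltas=[{"slide":[0,0,0],"delta_rot":[0,0,-0.054],"hand":1},{"slide":[0,0,0],"delta_rot":[0,0,-0.054],"hand":1},{"slide":[0,0,0],"delta_rot":[0,0,-0.054],"hand":1},{"slide":[0,0,0],"delta_rot":[0,0,-0.054],"hand":1},{"slide":[0,0,0],"delta_rot":[0,0,-0.054],"hand":1}])

```text
time_s: 8.62
eef_pos: [0.5207, 0.1917, 0.3386]
eef_rot: [-0.0, 0.946, 0.325, -0.0]
wrist_force: [0.0, -0.3, 0.3]
opening: 1.003
```

Request:
drive_tool(deltas=[{"slide":[0,0,0],"delta_rot":[0,0,-0.054],"hand":1},{"slide":[0,0,0],"delta_rot":[0,0,-0.054],"hand":1},{"slide":[0,0,0],"delta_rot":[0,0,-0.054],"hand":1},{"slide":[0,0,0],"delta_rot":[0,0,-0.054],"hand":1},{"slide":[0,0,0],"delta_rot":[0,0,-0.054],"hand":1}])

```text
time_s: 9.25
eef_pos: [0.5208, 0.1917, 0.3386]
eef_rot: [-0.0, 0.728, 0.685, -0.0]
wrist_force: [0.1, 0.5, 1.0]
opening: 1.004
```

```bash
python3 -c "
from h import *
plan([.42,-.281,.3],10)
from bench import ctrl
print(ctrl.get_obs()['q'])
"
```

```text
t 9.25 pos [0.5208 0.1917 0.3386] F [0.1 0.5 1. ] open 1.004 toolyaw deg 86.51 zax [-7.e-04 -1.e-04 -1.e+00]
slide/row [-0.9558 -0.1435  0.0775] mm [-477.9  -71.8   38.8]
[ 1.38737346e-01  6.69662193e-02  1.51857664e+00 -2.02173403e-05
  1.55675991e+00  1.99705423e-01]
```

Request:
drive_tool(deltas=[{"slide":[-0.95,-0.14,0],"delta_rot":[0,0,0],"hand":1},{"slide":[-0.95,-0.14,0],"delta_rot":[0,0,0],"hand":1},{"slide":[-0.95,-0.14,0],"delta_rot":[0,0,0],"hand":1},{"slide":[-0.95,-0.14,0],"delta_rot":[0,0,0],"hand":1},{"slide":[-0.95,-0.14,0],"delta_rot":[0,0,0],"hand":1}])

```text
time_s: 9.88
eef_pos: [0.4696, -0.0443, 0.3389]
eef_rot: [-0.0, 0.73, 0.683, -0.0]
wrist_force: [1.7, -0.6, 0.8]
opening: 0.999
```

Request:
drive_tool(deltas=[{"slide":[-0.95,-0.14,0],"delta_rot":[0,0,0],"hand":1},{"slide":[-0.95,-0.14,0],"delta_rot":[0,0,0],"hand":1},{"slide":[-0.95,-0.14,0],"delta_rot":[0,0,0],"hand":1},{"slide":[-0.95,-0.14,0],"delta_rot":[0,0,0],"hand":1},{"slide":[-0.95,-0.14,0],"delta_rot":[0,0,0],"hand":1}])

```text
time_s: 10.5
eef_pos: [0.4189, -0.279, 0.3389]
eef_rot: [-0.0, 0.73, 0.683, 0.0]
wrist_force: [0.3, 0.4, -0.1]
opening: 0.995
```

```bash
python3 -c "
from h import *
plan([.447,-.281,.3],5)
pic(5,None,(155,250,185,360))
pic(6,(90,330,150,445),None)
"
```

```text
t 10.5 pos [ 0.4189 -0.279   0.3389] F [ 0.3  0.4 -0.1] open 0.995 toolyaw deg 86.18 zax [-0.e+00  2.e-04 -1.e+00]
slide/row [-0.0006  0.1128  0.1555] mm [-0.1 28.2 38.9]
top scale 4.571428571428571
scene scale 2.5
```

View pics/m5.png

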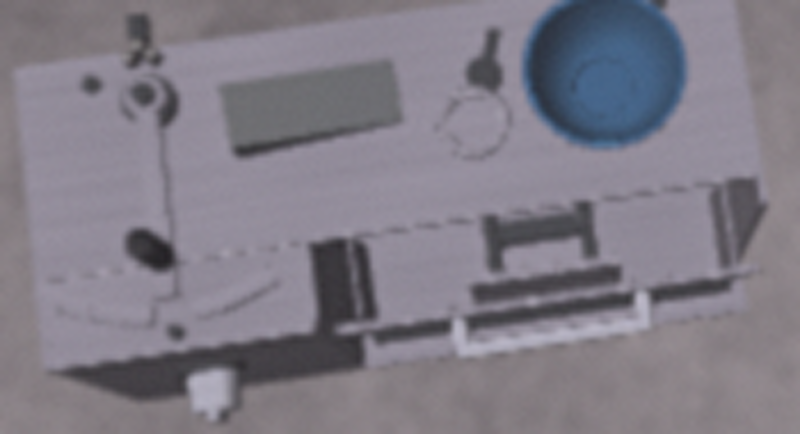

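View pics/m6.png

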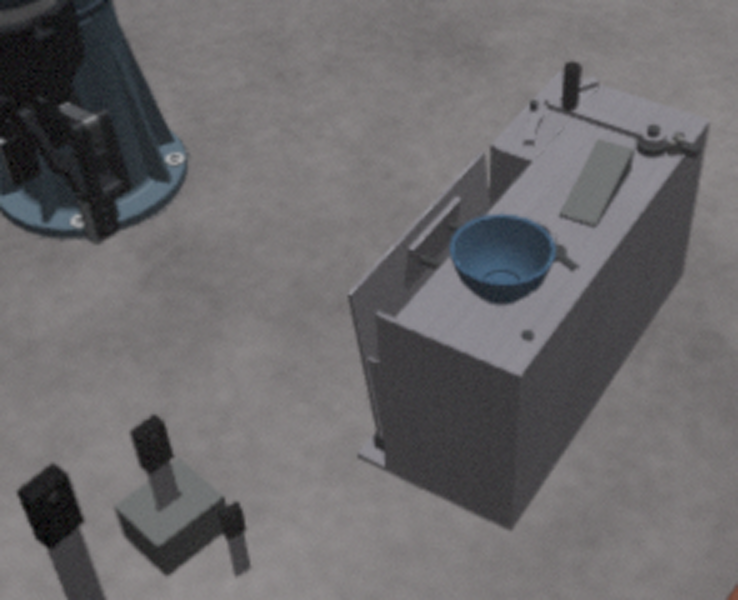

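```bash
python3 -c "
from h import *
from bench import ctrl
for n,(y0,y1,x0,x1),f in (('top',(195,235,275,335),13),('scene',(155,225,285,345),8)):
    F=np.mean([ctrl.camera(n)['frame'].astype(float) for _ in range(10)],0)[:,:,::-1]
    np.save(f'avg_{n}.npy',F)
    c=F[y0:y1,x0:x1]; c=cv2.resize(c,None,fx=f,fy=f,interpolation=2)
    c=np.clip((c-20)*1.7,0,255); cv2.imwrite(f'pics/avg_{n}.png',c); print(c.shape)
"
```

```text
(520, 780, 3)
(560, 480, 3)[ WARN:0@7.710] global loadsave.cpp:1063 imwrite_ Unsupported depth image for selected encoder is fallbacked to CV_8U.
```

View pics/avg_top.png

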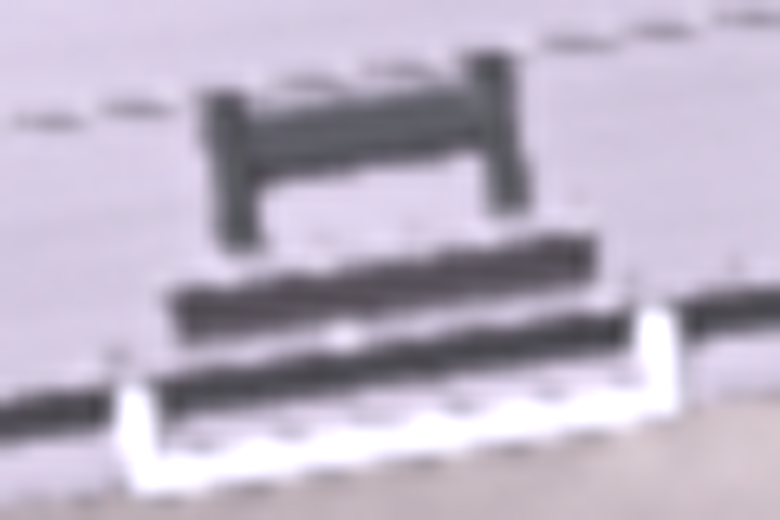

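View pics/avg_scene.png

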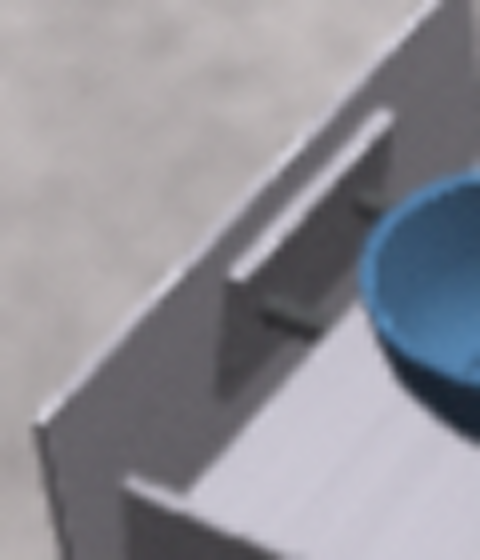

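The top view shows the strike's dark face band from (170,290) to (595,235), with the bin rim's bright edge right below it. The scene view shows the strike's bright top from (237,275) to (392,115) and the bin rim's bright edge from (45,420) to (430,0). I'll find the edges to sub-pixel.

Run:
```python
from h import *
np.set_printoptions(precision=4,suppress=True)
d=pickle.load(open("c5.pkl","rb"));T,S=d["top"],d["scene"]
F=np.load("avg_top.npy").mean(2)
ex=np.array([.992,.125]);ey=np.array([-.125,.992])
U,L,B=[],[],[]
for x in range(291,319):
    col=cv2.resize(F[205:232,x:x+1],(1,27*10),interpolation=cv2.INTER_CUBIC)[:,0]
    v=(np.arange(270)+.5)/10-.5+205
    pv=215+ (305-x)*0.13   # expected dark center
    m=abs(v-pv)<5
    g=np.gradient(col)
    c=v[m][np.argmin(col[m])] if False else pv
    up=m&(v<pv); lo=m&(v>=pv)&(v<pv+3.2)
    a=v[up][np.argmin(g[up])]; b=v[lo][np.argmax(g[lo])]
    U.append(onz(T,(x,a),.2));L.append(onz(T,(x,b),.2))
    if x%4==0: print(x,a,b,U[-1][:2]@ex,L[-1][:2]@ex,U[-1][:2]@ey)
U=np.array(U)[:,:2];L=np.array(L)[:,:2]
print("strike edge x'",np.median(U@ex),"bin x'",np.median(L@ex),"slopes",np.polyfit(U@ey,U@ex,1)[0],np.polyfit(L@ey,L@ex,1)[0])
# scene
b=un(285,155,8)
for p in [(237,275),(392,115),(232,285),(45,420),(430,0),(52,428),(438,2),(160,280),(275,165)]:
    X=onz(S,b(*p),.2)[:2]; print("scene",p,X@ex,X@ey,X)
```

```text
292 216.65 219.85 0.506153194059937 0.4986435388437397 -0.03751788859314542
296 215.95 219.05 0.5064455952035899 0.49916738669230265 -0.04702646144089167
300 215.55 218.75 0.5060326116988989 0.4985188803866072 -0.05644354651833462
304 214.95 218.05 0.5060897304942269 0.4988081210908307 -0.06593065144179239
308 214.05 217.75 0.5068527536933735 0.4981589223259127 -0.07552400068063896
312 213.85 217.05 0.5059684381334612 0.4984479115812357 -0.08488866393379249
316 212.95 216.75 0.5067316880152851 0.49779799512870876 -0.0944963807940792
strike edge x' 0.5064369314482318 bin x' 0.498458921885479 slopes -0.0064576808737776496 0.009207390199504588
scene (237, 275) 0.5107269952256809 -0.1044322978436531 [ 0.5199 -0.0398]
scene (392, 115) 0.5120088275721766 -0.027078229873102502 [0.5115 0.0372]
scene (232, 285) 0.5117004207206249 -0.10841366278646564 [ 0.5213 -0.0436]
scene (45, 420) 0.4985075793014991 -0.17554233550734016 [ 0.5166 -0.1119]
scene (430, 0) 0.4951548952538307 0.02244669112701814 [0.4885 0.0842]
scene (52, 428) 0.5016556076309174 -0.1770391040382283 [ 0.5199 -0.113 ]
scene (438, 2) 0.49756201211145823 0.022812328528934868 [0.4909 0.0849]
scene (160, 280) 0.49449585816593145 -0.11641213239644264 [ 0.5052 -0.0537]
scene (275, 165) 0.49571244395932734 -0.06149326422864205 [0.4996 0.001 ]
```

Run:
```python
from h import *
d=pickle.load(open("c0.pkl","rb"));T,S=d["top"],d["scene"]
e=un(150,245,6);f=un(380,200,8)
print(tri(T,f(228,122),S,e(562,285)), tri(T,f(160,155),S,e(585,440)))
print(tri(T,f(640,300),S,e(120,285)), tri(T,f(445,352),S,e(220,540)))
# rest & handle from top, each at right height
g=[f(*p) for p in [(130,268),(340,276),(328,457),(128,447)]]
print(np.mean([onz(T,p,.045) for p in g],0))
es=[e(*p) for p in [(276,290),(425,178),(541,264),(380,382)]]
print([onz(S,p,.045).round(4) for p in es], np.mean([onz(S,p,.045) for p in es],0))
print("handle top", onz(T,f(322,338),.14), onz(S,e(362,92),.14))
```

```text
(array([ 0.52338682, -0.27203148,  0.09130633]), np.float64(3.4262171966056263)) (array([ 5.23264528e-01, -2.71544793e-01,  2.08588881e-04]), np.float64(3.7850152374371344))
(array([ 0.45565684, -0.38238589,  0.15211677]), np.float64(1.4179842046387383)) (array([ 0.44986176, -0.37408283, -0.00846257]), np.float64(9.006716807876979))
[ 0.44689113 -0.28082372  0.045     ]
[array([ 0.4184, -0.3141,  0.045 ]), array([ 0.4227, -0.2475,  0.045 ]), array([ 0.4833, -0.2485,  0.045 ]), array([ 0.4759, -0.3175,  0.045 ])] [ 0.45009843 -0.28191212  0.045     ]
handle top [ 0.44664157 -0.28692406  0.14      ] [ 0.44740369 -0.27815694  0.14      ]
```

Request:
drive_tool(deltas=[{"slide":[0,0.29,0],"delta_rot":[0,0,0],"hand":0.5},{"slide":[0,0.28,0.4],"delta_rot":[0,0,0],"hand":0.5},{"slide":[0,0,0.9],"delta_rot":[0,0,0],"hand":0.5},{"slide":[0,0,0.7],"delta_rot":[0,0,0],"hand":0.5},{"slide":[0,0,0],"delta_rot":[0,0,0],"hand":0.5}])

```text
time_s: 12.32
eef_pos: [0.4472, -0.278, 0.2363]
eef_rot: [-0.003, 0.73, 0.683, -0.0]
wrist_force: [0.1, 0.3, -1.0]
opening: 0.5
```

```bash
python3 -c "
from h import *
plan([.4475,-.2815,.0985],5)
pic(7,(220,330,150,260),(190,290,360,480))
"
```

```text
t 12.32 pos [ 0.4472 -0.278   0.2363] F [ 0.1  0.3 -1. ] open 0.5 toolyaw deg 86.2 zax [-0.0044  0.0047 -1.    ]
slide/row [-0.0163  0.0048  0.5511] mm [ -4.1   1.2 137.8]
scene scale 3.6363636363636362
top scale 3.3333333333333335
```

View pics/m7.png

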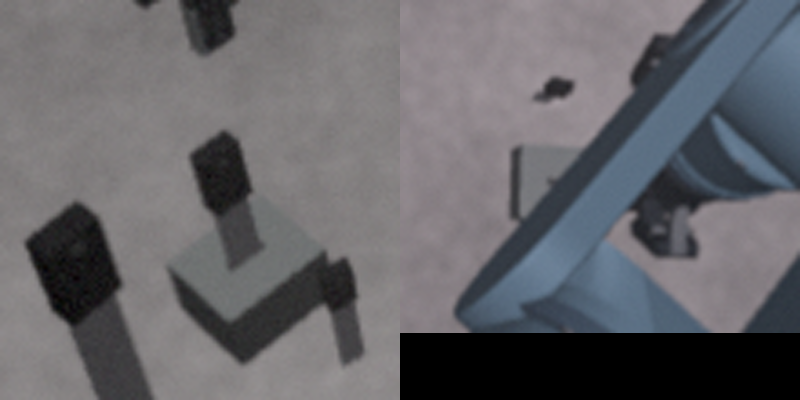

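The gripper is above the blade; only the right finger shows, at (210,30). I'll descend.

Request:
drive_tool(deltas=[{"slide":[-0.05,0,0.4],"delta_rot":[0,0,0],"hand":0.5},{"slide":[-0.02,0,0.5],"delta_rot":[0,0,0],"hand":0.5},{"slide":[0,0,0.3],"delta_rot":[0,0,0],"hand":0.5},{"slide":[0,0,0],"delta_rot":[0,0,0],"hand":0.5},{"slide":[0,0,0],"delta_rot":[0,0,0],"hand":0.5}])

```text
time_s: 13.05
eef_pos: [0.4485, -0.2836, 0.1807]
eef_rot: [0.001, 0.73, 0.683, 0.0]
wrist_force: [0.4, 0.3, 1.2]
opening: 0.501
```

```bash
python3 -c "
from h import *
plan([.4475,-.2815,.0985],5)
pic(8,(200,330,150,260),None)
"
```

```text
t 13.05 pos [ 0.4485 -0.2836  0.1807] F [0.4 0.3 1.2] open 0.501 toolyaw deg 86.19 zax [ 0.0016 -0.0015 -1.    ]
slide/row [ 0.0085 -0.005   0.3288] mm [ 2.1 -1.2 82.2]
scene scale 4.615384615384615
```

View pics/m8.png

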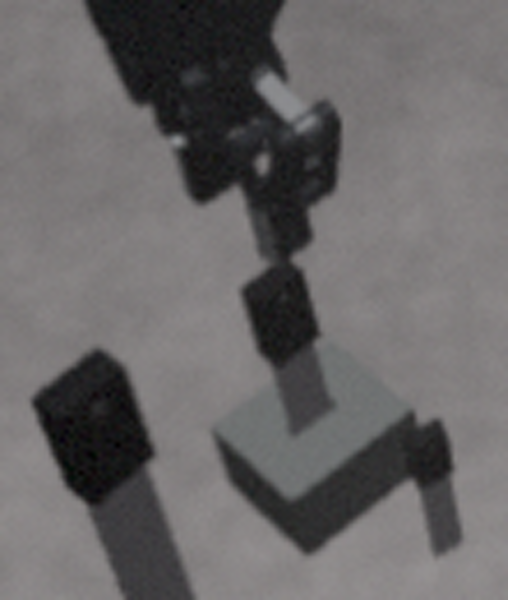

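The jaws, near (280,225), line up over the handle at (280,315). I'll descend over it.

Request:
drive_tool(deltas=[{"slide":[0.03,-0.01,0.4],"delta_rot":[0,0,0],"hand":0.5},{"slide":[0.01,0,0.5],"delta_rot":[0,0,0],"hand":0.5},{"slide":[0,0,0.5],"delta_rot":[0,0,0],"hand":0.5},{"slide":[0,0,0.25],"delta_rot":[0,0,0],"hand":0.5},{"slide":[0,0,0],"delta_rot":[0,0,0],"hand":0.5}])

```text
time_s: 13.78
eef_pos: [0.4472, -0.2807, 0.0965]
eef_rot: [-0.001, 0.73, 0.683, -0.0]
wrist_force: [0.1, 0.1, 0.5]
opening: 0.501
```

```bash
python3 -c "
from h import *
plan([.4475,-.2815,.0985],5)
pic(9,(200,330,150,260),None)
"
```

```text
t 13.78 pos [ 0.4472 -0.2807  0.0965] F [0.1 0.1 0.5] open 0.501 toolyaw deg 86.19 zax [-8.e-04  8.e-04 -1.e+00]
slide/row [-0.003   0.0014 -0.008 ] mm [-0.7  0.4 -2. ]
scene scale 4.615384615384615
```

View pics/m9.png

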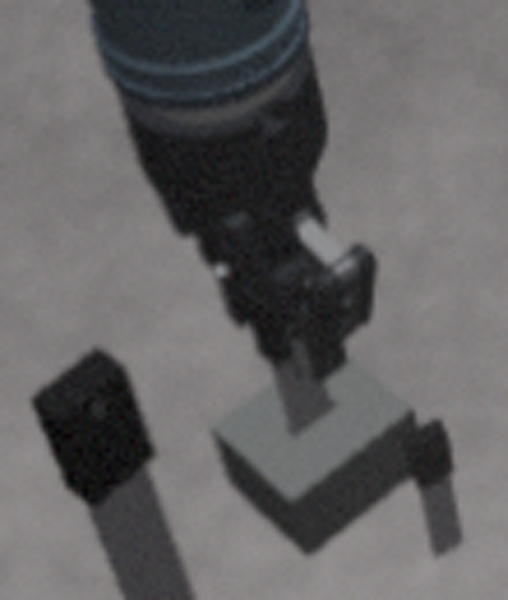

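The fingers straddle the handle with the blade visible below at (305,400). I'll close now.

Request:
drive_tool(deltas=[{"slide":[0,0,0],"delta_rot":[0,0,0],"hand":0.25},{"slide":[0,0,0],"delta_rot":[0,0,0],"hand":0.2},{"slide":[0,0,0],"delta_rot":[0,0,0],"hand":0.1},{"slide":[0,0,0],"delta_rot":[0,0,0],"hand":0},{"slide":[0,0,0],"delta_rot":[0,0,0],"hand":0}])

```text
time_s: 14.5
eef_pos: [0.4479, -0.2815, 0.0975]
eef_rot: [0.001, 0.73, 0.683, 0.0]
wrist_force: [0.2, -0.1, 5.9]
opening: 0.149
```

```bash
python3 -c "
from h import *
plan([.4475,-.2815,.1985],5)
"
```

```text
t 14.5 pos [ 0.4479 -0.2815  0.0975] F [ 0.2 -0.1  5.9] open 0.149 toolyaw deg 86.19 zax [ 0.0011 -0.0011 -1.    ]
slide/row [-0.0007 -0.001  -0.4038] mm [  -0.2   -0.3 -101. ]
```

Request:
drive_tool(deltas=[{"slide":[0,0,-0.1],"delta_rot":[0,0,0],"hand":0},{"slide":[0,0,-0.2],"delta_rot":[0,0,0],"hand":0},{"slide":[0,0,-0.3],"delta_rot":[0,0,0],"hand":0},{"slide":[0,0,-0.4],"delta_rot":[0,0,0],"hand":0},{"slide":[0,0,0],"delta_rot":[0,0,0],"hand":0}])

```text
time_s: 15.12
eef_pos: [0.4477, -0.2818, 0.1489]
eef_rot: [0.001, 0.73, 0.683, -0.0]
wrist_force: [0.1, -0.2, -1.7]
opening: 0.155
```

```bash
python3 -c "
from h import *
plan([.4475,-.2815,.3785],5)
pic(10,(200,330,150,260),None)
"
```

```text
t 15.12 pos [ 0.4477 -0.2818  0.1489] F [ 0.1 -0.2 -1.7] open 0.155 toolyaw deg 86.2 zax [ 0.0013 -0.0024 -1.    ]
slide/row [-1.200e-03  2.000e-04 -9.185e-01] mm [-3.000e-01  1.000e-01 -2.296e+02]
scene scale 4.615384615384615
```

View pics/m10.png

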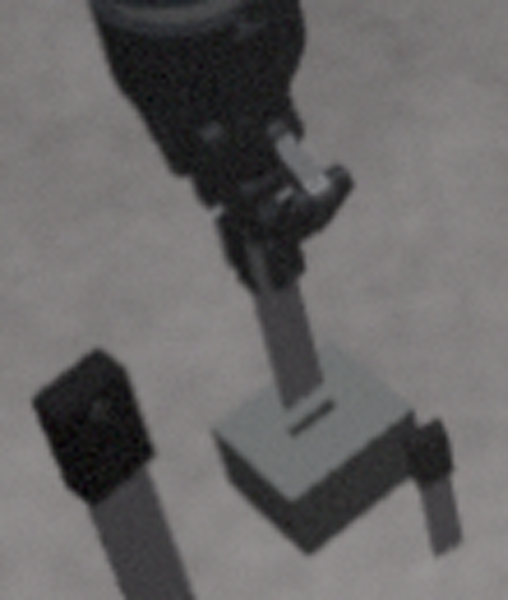

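The blade is out and held; its tip clears the slot at (310,418). I'll lift and turn to the cabinet's yaw.

Request:
drive_tool(deltas=[{"slide":[0,0,-0.9],"delta_rot":[0,0,-0.0122],"hand":0},{"slide":[0,0,-0.9],"delta_rot":[0,0,-0.0122],"hand":0},{"slide":[0,0,-0.9],"delta_rot":[0,0,-0.0122],"hand":0},{"slide":[0,0,-0.9],"delta_rot":[0,0,-0.0122],"hand":0},{"slide":[0,0,-0.9],"delta_rot":[0,0,-0.0122],"hand":0}])

```text
time_s: 15.85
eef_pos: [0.4467, -0.2806, 0.372]
eef_rot: [-0.001, 0.661, 0.75, -0.0]
wrist_force: [0.9, 0.6, -1.8]
opening: 0.155
```

```bash
python3 -c "
from h import *
plan([.5072,-.0026,.37],10)
"
```

```text
t 15.85 pos [ 0.4467 -0.2806  0.372 ] F [ 0.9  0.6 -1.8] open 0.155 toolyaw deg 97.23 zax [-0.0021  0.0015 -1.    ]
slide/row [0.5363 0.19   0.0045] mm [268.1  95.    2.3]
```

Request:
drive_tool(deltas=[{"slide":[0.536,0.19,0],"delta_rot":[0,0,0],"hand":0},{"slide":[0.536,0.19,0],"delta_rot":[0,0,0],"hand":0},{"slide":[0.536,0.19,0],"delta_rot":[0,0,0],"hand":0},{"slide":[0.536,0.19,0],"delta_rot":[0,0,0],"hand":0},{"slide":[0.536,0.19,0],"delta_rot":[0,0,0],"hand":0}])

```text
time_s: 16.48
eef_pos: [0.4773, -0.141, 0.3705]
eef_rot: [-0.001, 0.662, 0.75, -0.0]
wrist_force: [-0.1, 0.0, -0.5]
opening: 0.152
```

Request:
drive_tool(deltas=[{"slide":[0.536,0.19,0],"delta_rot":[0,0,0],"hand":0},{"slide":[0.536,0.19,0],"delta_rot":[0,0,0],"hand":0},{"slide":[0.536,0.19,0],"delta_rot":[0,0,0],"hand":0},{"slide":[0.536,0.19,0],"delta_rot":[0,0,0],"hand":0},{"slide":[0.536,0.19,0],"delta_rot":[0,0,0],"hand":0}])

```text
time_s: 17.1
eef_pos: [0.5077, -0.0023, 0.3705]
eef_rot: [-0.001, 0.662, 0.75, -0.001]
wrist_force: [0.5, 0.0, -0.7]
opening: 0.16
```

Request:
drive_tool(deltas=[{"slide":[0,0,0],"delta_rot":[0,0,0],"hand":0},{"slide":[0,0,0.5],"delta_rot":[0,0,0],"hand":0},{"slide":[0,0,0.6],"delta_rot":[0,0,0],"hand":0},{"slide":[0,0,0],"delta_rot":[0,0,0],"hand":0},{"slide":[0,0,0],"delta_rot":[0,0,0],"hand":0}])

```text
time_s: 17.73
eef_pos: [0.5084, -0.0038, 0.3176]
eef_rot: [0.0, 0.662, 0.75, -0.0]
wrist_force: [0.2, -0.4, -1.0]
opening: 0.155
```

```bash
python3 -c "
from h import *
plan([.5072,-.0026,.30],5)
pic(11,(90,225,285,420),(150,260,260,370))
"
```

```text
t 17.73 pos [ 0.5084 -0.0038  0.3176] F [ 0.2 -0.4 -1. ] open 0.155 toolyaw deg 97.13 zax [ 4.e-04 -4.e-04 -1.e+00]
slide/row [ 0.0053 -0.0042  0.0704] mm [ 1.3 -1.  17.6]
scene scale 2.962962962962963
top scale 3.6363636363636362
```

View pics/m11.png

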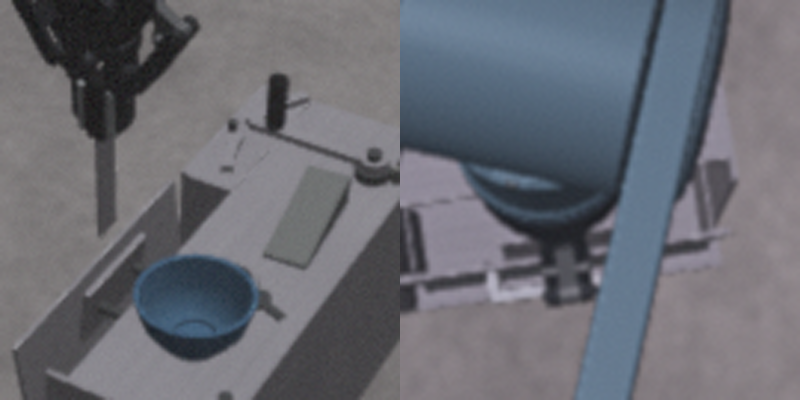

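The blade hangs over the slot with its tip near (107,235) in the scene half; the top view is blocked by the arm. I'll compare the tip with its expected place.

```bash
python3 -c "
from h import *
d=pickle.load(open('c11.pkl','rb'));S=d['scene']
F=S['frame'][:,:,::-1]
c=cv2.resize(F[130:200,285:345],None,fx=8,fy=8,interpolation=2).astype(float);cv2.imwrite('pics/z11.png',np.clip((c-20)*1.7,0,255).astype('uint8'))
ex=np.array([.992,.125,0]);ey=np.array([-.125,.992,0])
t=np.array([.5084,-.0038,.3176-.0875])
for dx in(-.0015,.0015):
  for dy in(-.011,.011): p=proj(S,t+dx*ex+dy*ey); print(((p-[285,130]+.5)*8-.5).round(0))
"
```

```text
[261. 321.]
[305. 275.]
[270. 325.]
[314. 279.]
```

View pics/z11.png

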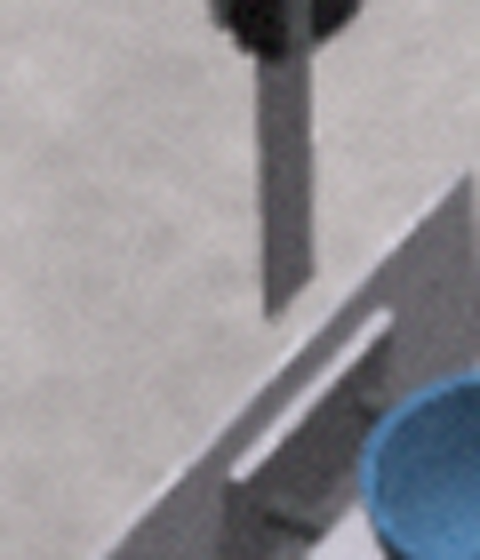

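The visible tip, (268,320) to (314,272), matches the prediction of (270,325) to (314,279) to within a pixel. I'll lower the tip about 15 mm into the slot.

Request:
drive_tool(deltas=[{"slide":[0.01,-0.02,0.15],"delta_rot":[0,0,0],"hand":0},{"slide":[0,0,0.2],"delta_rot":[0,0,0],"hand":0},{"slide":[0,0,0.1],"delta_rot":[0,0,0],"hand":0},{"slide":[0,0,0],"delta_rot":[0,0,0],"hand":0},{"slide":[0,0,0],"delta_rot":[0,0,0],"hand":0}])

```text
time_s: 18.45
eef_pos: [0.5073, -0.0028, 0.2945]
eef_rot: [0.0, 0.661, 0.75, 0.0]
wrist_force: [0.0, 1.1, -1.7]
opening: 0.157
```

```bash
python3 -c "
from h import *
plan([.5072,-.0026,.2725],5)
pic(12,(130,200,285,345),None)
"
```

```text
t 18.45 pos [ 0.5073 -0.0028  0.2945] F [ 0.   1.1 -1.7] open 0.157 toolyaw deg 97.17 zax [ 3.e-04 -1.e-04 -1.e+00]
slide/row [ 0.0009 -0.0002  0.0879] mm [ 0.2 -0.  22. ]
scene scale 8.571428571428571
```

View pics/m12.png

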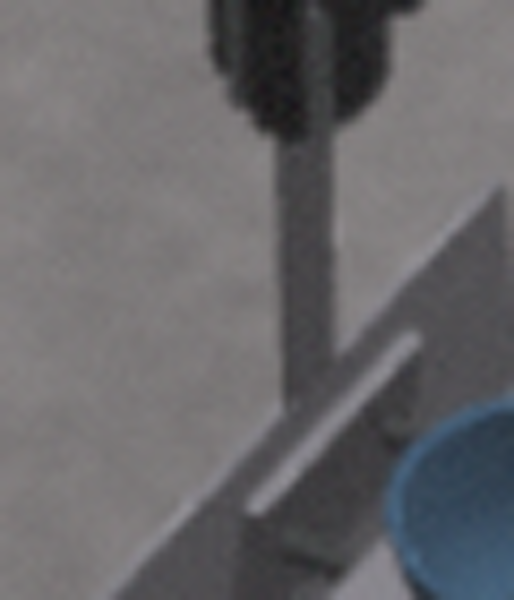

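The blade now covers the bin rim's bright line at (290,405) and stays in front of the strike's top edge at (330,425), so the tip enters between them. I'll go down to 15 mm depth.

Request:
drive_tool(deltas=[{"slide":[0,0,0.1],"delta_rot":[0,0,0],"hand":0},{"slide":[0,0,0.1],"delta_rot":[0,0,0],"hand":0},{"slide":[0,0,0.1],"delta_rot":[0,0,0],"hand":0},{"slide":[0,0,0.1],"delta_rot":[0,0,0],"hand":0},{"slide":[0,0,0],"delta_rot":[0,0,0],"hand":0}])

```text
time_s: 19.18
eef_pos: [0.5068, -0.0027, 0.2737]
eef_rot: [-0.0, 0.662, 0.75, -0.0]
wrist_force: [-0.1, 0.3, -2.1]
opening: 0.154
```

```bash
python3 -c "
from h import *
plan([.5072,-.0026,.2625],5)
pic(13,(130,200,285,345),None)
"
```

```text
t 19.18 pos [ 0.5068 -0.0027  0.2737] F [-0.1  0.3 -2.1] open 0.154 toolyaw deg 97.17 zax [-1.1e-03  2.0e-04 -1.0e+00]
slide/row [0.0003 0.0016 0.0446] mm [ 0.1  0.4 11.2]
scene scale 8.571428571428571
```

View pics/m13.png

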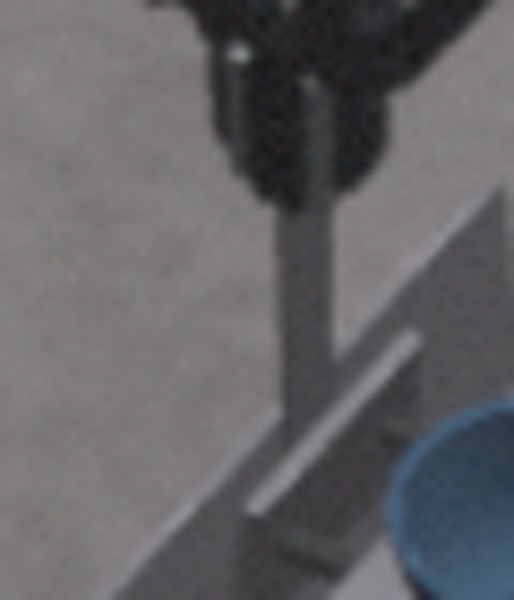

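The blade passes behind the strike's bright edge and in front of the bin's, so it is inside the slot with no side force. I'll keep lowering in small steps.

Request:
drive_tool(deltas=[{"slide":[0,0,0.08],"delta_rot":[0,0,0],"hand":0},{"slide":[0,0,0.08],"delta_rot":[0,0,0],"hand":0},{"slide":[0,0,0],"delta_rot":[0,0,0],"hand":0},{"slide":[0,0,0],"delta_rot":[0,0,0],"hand":0},{"slide":[0,0,0],"delta_rot":[0,0,0],"hand":0}])

```text
time_s: 19.9
eef_pos: [0.5072, -0.0028, 0.2664]
eef_rot: [0.0, 0.662, 0.75, 0.0]
wrist_force: [-0.1, -0.4, -1.1]
opening: 0.161
```

```bash
cat >> h.py <<'E'
def fs():
    from bench import ctrl
    ex=np.array([.992,.125,0]);ey=np.array([-.125,.992,0])
    L=[];P=[]
    for i in range(6):
        ctrl.camera('scene'); o=ctrl.get_obs(); L.append(o['wrist_force']);P.append(o['eef_pos'])
    L=np.array(L);m=L.mean(0);p=np.mean(P,0)
    print('t %.2f'%o['time_s'],'Fx\' %.2f Fy\' %.2f Fz %.2f'%(m@ex,m@ey,m[2]),'std',L.std(0).round(2),'pos',p.round(4),"x' %.4f tip depth %.1f mm"%(p@ex,(.2-(p[2]-.0875))*1000),'torque',o['torque'].round(3))
E
python3 -c "
from h import *
fs()"
```

```text
t 20.20 Fx' -0.31 Fy' 0.05 Fz -0.96 std [0.33 0.32 0.59] pos [ 0.5072 -0.0028  0.2664] x' 0.5028 tip depth 21.1 mm torque [ 0.019  0.012 -0.029]
```

Request:
drive_tool(deltas=[{"slide":[0,0,0.08],"delta_rot":[0,0,0],"hand":0},{"slide":[0,0,0],"delta_rot":[0,0,0],"hand":0},{"slide":[0,0,0],"delta_rot":[0,0,0],"hand":0},{"slide":[0,0,0],"delta_rot":[0,0,0],"hand":0},{"slide":[0,0,0],"delta_rot":[0,0,0],"hand":0}])

```text
time_s: 20.82
eef_pos: [0.5072, -0.0028, 0.2624]
eef_rot: [0.0, 0.661, 0.75, 0.0]
wrist_force: [-0.4, 0.7, -0.2]
opening: 0.154
```

```bash
python3 -c "
from h import *
fs()"
```

```text
t 21.12 Fx' 0.16 Fy' 0.00 Fz -1.05 std [0.36 0.4  0.31] pos [ 0.5071 -0.0028  0.2623] x' 0.5027 tip depth 25.2 mm torque [-0.021 -0.021 -0.003]
```

Request:
drive_tool(deltas=[{"slide":[0,0,0.08],"delta_rot":[0,0,0],"hand":0},{"slide":[0,0,0],"delta_rot":[0,0,0],"hand":0},{"slide":[0,0,0],"delta_rot":[0,0,0],"hand":0},{"slide":[0,0,0],"delta_rot":[0,0,0],"hand":0},{"slide":[0,0,0],"delta_rot":[0,0,0],"hand":0}])

```text
time_s: 21.75
eef_pos: [0.5071, -0.0028, 0.2583]
eef_rot: [0.0, 0.662, 0.75, 0.0]
wrist_force: [-0.5, -0.5, -1.2]
opening: 0.154
```

```bash
python3 -c "
from h import *
fs()"
```

```text
t 22.05 Fx' -0.14 Fy' 0.12 Fz -1.13 std [0.46 0.9  0.24] pos [ 0.5071 -0.0028  0.2583] x' 0.5027 tip depth 29.2 mm torque [-0.041  0.002 -0.025]
```

Request:
drive_tool(deltas=[{"slide":[0,0,0.06],"delta_rot":[0,0,0],"hand":0},{"slide":[0,0,0],"delta_rot":[0,0,0],"hand":0},{"slide":[0,0,0],"delta_rot":[0,0,0],"hand":0},{"slide":[0,0,0],"delta_rot":[0,0,0],"hand":0},{"slide":[0,0,0],"delta_rot":[0,0,0],"hand":0}])

```text
time_s: 22.68
eef_pos: [0.5071, -0.0028, 0.2553]
eef_rot: [-0.0, 0.662, 0.75, -0.0]
wrist_force: [-1.0, -0.0, -1.7]
opening: 0.153
```

```bash
python3 -c "
from h import *
fs()"
```

```text
t 22.98 Fx' -0.60 Fy' 0.22 Fz -1.10 std [0.24 0.34 0.29] pos [ 0.5071 -0.0028  0.2553] x' 0.5027 tip depth 32.2 mm torque [-0.002  0.199  0.009]
```

Request:
drive_tool(deltas=[{"slide":[0,0,0.06],"delta_rot":[0,0,0],"hand":0},{"slide":[0,0,0],"delta_rot":[0,0,0],"hand":0},{"slide":[0,0,0],"delta_rot":[0,0,0],"hand":0},{"slide":[0,0,0],"delta_rot":[0,0,0],"hand":0},{"slide":[0,0,0],"delta_rot":[0,0,0],"hand":0}])

```text
time_s: 23.6
eef_pos: [0.507, -0.0028, 0.2522]
eef_rot: [-0.0, 0.662, 0.75, -0.0]
wrist_force: [-0.7, 0.9, -1.2]
opening: 0.158
```

```bash
python3 -c "
from h import *
fs()"
```

```text
t 23.90 Fx' -1.34 Fy' -0.07 Fz -1.76 std [0.46 0.52 0.28] pos [ 0.5071 -0.0028  0.2523] x' 0.5027 tip depth 35.2 mm torque [-0.063  0.222  0.024]
```

A slight push comes from the strike side (Fx' −1.3 N). I'll shift 0.5 mm towards the bin and go on.

Request:
drive_tool(deltas=[{"slide":[0,-0.012,0],"delta_rot":[0,0,0],"hand":0},{"slide":[0,0,0.04],"delta_rot":[0,0,0],"hand":0},{"slide":[0,0,0],"delta_rot":[0,0,0],"hand":0},{"slide":[0,0,0],"delta_rot":[0,0,0],"hand":0},{"slide":[0,0,0],"delta_rot":[0,0,0],"hand":0}])

```text
time_s: 24.52
eef_pos: [0.5067, -0.0029, 0.2504]
eef_rot: [0.0, 0.662, 0.75, 0.0]
wrist_force: [0.1, 0.3, -0.7]
opening: 0.16
```

```bash
python3 -c "
from h import *
fs()"
```

```text
t 24.82 Fx' 0.40 Fy' -0.06 Fz -0.00 std [0.44 0.5  0.43] pos [ 0.5067 -0.0029  0.2504] x' 0.5023 tip depth 37.1 mm torque [-0.074 -0.059  0.056]
```

Request:
drive_tool(deltas=[{"slide":[0,0,0.04],"delta_rot":[0,0,0],"hand":0},{"slide":[0,0,0],"delta_rot":[0,0,0],"hand":0},{"slide":[0,0,0],"delta_rot":[0,0,0],"hand":0},{"slide":[0,0,0],"delta_rot":[0,0,0],"hand":0},{"slide":[0,0,0],"delta_rot":[0,0,0],"hand":0}])

```text
time_s: 25.45
eef_pos: [0.5066, -0.0029, 0.2482]
eef_rot: [-0.0, 0.662, 0.75, 0.0]
wrist_force: [1.3, 0.8, -0.9]
opening: 0.154
```

```bash
python3 -c "
from h import *
fs()"
```

```text
t 25.75 Fx' 1.13 Fy' 0.13 Fz -0.78 std [0.3  0.25 0.59] pos [ 0.5065 -0.0029  0.2482] x' 0.5021 tip depth 39.3 mm torque [-0.093 -0.175  0.025]
```

Request:
drive_tool(deltas=[{"slide":[0,0.004,0],"delta_rot":[0,0,0],"hand":0},{"slide":[0,0,0.04],"delta_rot":[0,0,0],"hand":0},{"slide":[0,0,0],"delta_rot":[0,0,0],"hand":0},{"slide":[0,0,0],"delta_rot":[0,0,0],"hand":0},{"slide":[0,0,0],"delta_rot":[0,0,0],"hand":0}])

```text
time_s: 26.38
eef_pos: [0.5067, -0.0029, 0.2463]
eef_rot: [0.0, 0.662, 0.75, 0.0]
wrist_force: [0.4, -0.4, 0.7]
opening: 0.153
```

```bash
python3 -c "
from h import *
fs()"
```

```text
t 26.68 Fx' -0.01 Fy' 0.08 Fz 1.43 std [0.31 0.61 0.32] pos [ 0.5067 -0.0029  0.2463] x' 0.5023 tip depth 41.2 mm torque [ 0.005 -0.04   0.008]
```

Request:
drive_tool(deltas=[{"slide":[0,0,0.01],"delta_rot":[0,0,0],"hand":0},{"slide":[0,0,0.01],"delta_rot":[0,0,0],"hand":0},{"slide":[0,0,0.01],"delta_rot":[0,0,0],"hand":0},{"slide":[0,0,0],"delta_rot":[0,0,0],"hand":0},{"slide":[0,0,0],"delta_rot":[0,0,0],"hand":0}])

```text
time_s: 27.3
eef_pos: [0.5068, -0.0029, 0.2449]
eef_rot: [0.0, 0.661, 0.75, 0.0]
wrist_force: [-0.5, 1.0, 2.0]
opening: 0.158
```

```bash
python3 -c "
from h import *
fs()"
```

```text
t 27.60 Fx' -0.30 Fy' -0.35 Fz 2.30 std [0.23 0.56 0.3 ] pos [ 0.5068 -0.0028  0.2448] x' 0.5024 tip depth 42.7 mm torque [-0.007  0.012 -0.005]
```

Request:
drive_tool(deltas=[{"slide":[0,0,0.01],"delta_rot":[0,0,0],"hand":0},{"slide":[0,0,0.005],"delta_rot":[0,0,0],"hand":0},{"slide":[0,0,0],"delta_rot":[0,0,0],"hand":0},{"slide":[0,0,0],"delta_rot":[0,0,0],"hand":0},{"slide":[0,0,0],"delta_rot":[0,0,0],"hand":0}])

```text
time_s: 28.22
eef_pos: [0.5067, -0.0029, 0.244]
eef_rot: [0.0, 0.662, 0.75, 0.0]
wrist_force: [-0.1, -0.5, 2.4]
opening: 0.156
```

```bash
python3 -c "
from h import *
fs()
fs()
pic(14,(90,225,285,420),(150,260,180,370))"
```

```text
t 28.52 Fx' 0.02 Fy' -0.24 Fz 3.30 std [0.32 0.52 0.31] pos [ 0.5068 -0.0028  0.2441] x' 0.5023 tip depth 43.4 mm torque [0.018 0.012 0.076]
t 28.82 Fx' -0.14 Fy' -0.30 Fz 2.86 std [0.41 0.58 0.4 ] pos [ 0.5067 -0.0029  0.244 ] x' 0.5023 tip depth 43.5 mm torque [-0.057  0.001  0.041]
scene scale 2.962962962962963
top scale 2.1052631578947367
```

View pics/m14.png

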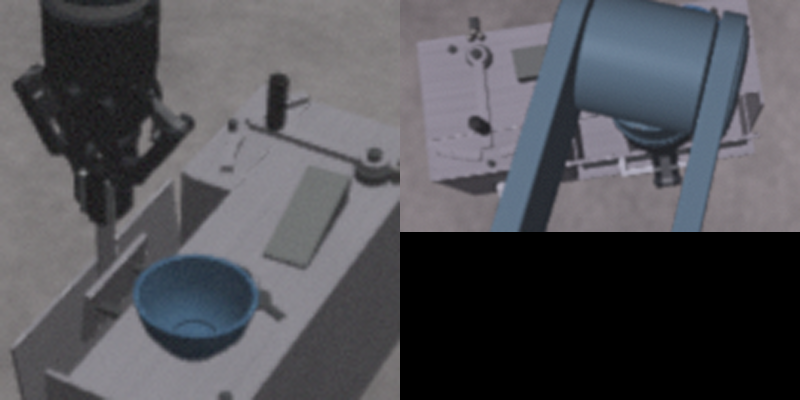

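The blade sits in the slot between the strike at (115,270) and the bin front. The lever is still in the notch, and the bowl, wedge and keyring are in place. The drag reads a steady 3 to 4 N with no net side force, so I'm handing in.

```bash
python3 -c "
from bench import ctrl
print(ctrl.hand_in())"
```

```text
the job is handed in; nothing more can be done
None
```

The lever is in its marked notch and the gauge blade is held by its handle in the slot, snug between the strike plate and the bin's front. I handed the job in at about 29 s of the 69 s allowed.

- **Lever:** I caged the knob loosely between the fingers and threw it along its arc, feeling about 6 N at the detent. In the pictures taken afterwards, including the last, it still points at the pip.
- **Blade:** I drew the middle-sized blade from the rest, lifted it clear, turned it to the cabinet's angle and lowered it in small steps. Partway down I shifted it about 0.5 mm towards the bin to balance the side forces.
- **Last check:** The tip is about 43.5 mm below the rims, counting from the text's 107.5 mm handle height rather than a direct measurement. First strike contact was at about 32 mm, and from the forces a centred touch works out at about 35 mm. The upward drag was about 4 N with the blade's weight taken out (2.9 to 3.3 N raw). The net side force was about zero (within 0.2 N). The bowl, keyring and wedge looked unmoved.
- **Disagreements:** The two cameras put the slot width at about 8 mm (top) and 11.5 mm (scene), though its middle agreed to 1 mm. I used the average middle and centred by force. Two drag readings just after first contact were off (one showed slightly more downward force), which I put down to noise. The force on each plate was not measured directly; I worked it out from the springs at about 3 N a side.

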